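# Unstack the soldering kit into its fitted trays

### The job

The soldering kit has been left in one pile on the bench. Take the pile apart and set each of its four things into the low walnut tray whose pocket fits it - doming cube in the small square tray, flat tin in the round tray, steel bench block in the large square tray, solder board in the oblong tray - each lying flat on the tray's floor, the same way up as it is now, and let go. Leave the vial with the black cap standing where it is among the work.

Things in the scene. Friction and masses are not known exactly. Their poses are not given: they have to be found in the camera images.
- cube: doming cube, pale tan with round dark hollows in its top, 46 x 46 x 45 mm high, 0.4 to 0.8 kg; top of the pile, standing on the tin; origin at the centre of its underside, z up, x and y square to its faces
- tin: flat round tin, white with a green top, 59 mm across, 24 mm high; second from the top, lying on the steel block; origin at the centre of its underside, z up
- block: polished steel bench block, grey, 68 x 68 x 20 mm high, 0.5 to 0.95 kg; third from the top, lying on the solder board; origin at the centre of its underside, z up, x and y square to its edges
- board: grey-beige solder board, 65 mm along its x, 120 mm along its y, 16 mm high; lies on the bench under the pile, its two ends showing; origin at the centre of its underside, z up
- cube_tray: low fixed dark walnut tray, floor lined with cork, lip 8 mm wide all round; the pocket floor is 3 mm and the top of the lip 7 mm above the bench; origin at the tray's centre at bench height, z up; the smallest square pocket, 62 x 62 mm (outside 78 mm), for the doming cube; x and y square to its sides
- tin_tray: low fixed dark walnut tray, floor lined with cork, lip 8 mm wide all round; the pocket floor is 3 mm and the top of the lip 7 mm above the bench; origin at the tray's centre at bench height, z up; the only round pocket, 75 mm across (outside 91 mm), for the tin
- block_tray: low fixed dark walnut tray, floor lined with cork, lip 8 mm wide all round; the pocket floor is 3 mm and the top of the lip 7 mm above the bench; origin at the tray's centre at bench height, z up; the larger square pocket, 84 x 84 mm (outside 100 mm), for the steel block; x and y square to its sides
- board_tray: low fixed dark walnut tray, floor lined with cork, lip 8 mm wide all round; the pocket floor is 3 mm and the top of the lip 7 mm above the bench; origin at the tray's centre at bench height, z up; the oblong pocket, 81 mm along its x and 136 mm along its y (outside 97 x 152 mm), for the solder board
- vial: amber vial with a black cap, 27 mm across, 60 mm high, standing loose on the bench among the work; to be left standing where it is; origin at the centre of its underside, z up. (Fixed near by: behind, a tool box over 0.2 m tall, front from about x 0.63, y 0.45 to x 0.68, y 0.13; on the right a vice, x 0.38 to 0.58, y below -0.03. Straight moves between places clear both; wide arcs may not)

How it is judged (in metres and radians):
At the end, for the whole second after the job is handed in: The cube, the tin, the steel block and the board each lie in their own tray: centre within 14 mm of the tray's centre, underside less than 6 mm above the bench-height origin of the tray (on its floor, not on the lip), within 0.06 rad of level and the same way up, at rest and released (horizontal distance between cube and cube_tray below 0.014 m and z of cube in the frame of cube_tray below 0.006 m and angle between each of cube, tin, block, board's own z axis and vertical below 0.06 rad and linear speed of each of cube, tin, block, board below 0.02 m/s and horizontal distance between tin and tin_tray below 0.014 m and z of tin in the frame of tin_tray below 0.006 m and horizontal distance between block and block_tray below 0.014 m and z of block in the frame of block_tray below 0.006 m and horizontal distance between board and board_tray below 0.014 m and z of board in the frame of board_tray below 0.006 m); the robot touches nothing.
It fails at once if the vial is shifted by more than 25 mm or tipped over (distance of vial from where it was at the start of the episode above 0.025 m or angle between vial's own z axis and vertical above 0.4 rad).
It also fails if it takes over 106 s, if anything falls off the work surface, if the arm or the gripper's body presses on something with over 40 N, if the wrist force passes 120 N, or if a joint passes its speed limit or range.

### The arm

A 6-joint arm with a two-finger parallel gripper is mounted at the origin on a cart in front of the work surface, level with it; the furniture and walls round the work are solid. World frame = base frame: x ahead of the robot, y to its left, z up, the work surface at z = 0. Lengths are in m, angles in degrees, forces in N, time in s.
With the tool pointing down it reaches from about 0.35 to 0.95 m from the base axis. Payload 17.4 kg.
Tool frame: the origin (TCP) lies between the finger pads; the fingertips stand 22 mm ahead of it and the grasp point (between the pads) lies 3 mm ahead of it; z points along the fingers, y is the line along which they close (so a half turn about z gives the same grasp; the last joint's range is limited). The gripper opens to 93 mm and grips with 3 to 60 N. Pads are 15 mm wide; open, the fingers measure 128 mm over their backs; the gripper's body (75 mm by 188 mm) begins 65 mm behind the grasp point.
Start: joints at [63.209, 6.646, 82.598, -0, 90.757, -2.166], TCP at [0.281, 0.614, 0.241] pointing down, gripper open.
Joint ranges: [-162.19, 162.19], [-47.58, 125.68], [4.15, 143.07], [-65.23, 245.23], [0.69, 171.88], [-170.13, 170.13]. Speed limits (degrees/s): [108.29, 108.29, 127.2, 180, 180, 180].

### API

Orientations are given as [roll, pitch, yaw] about the fixed x, y, z axes, in that order (R = Rz(yaw) Ry(pitch) Rx(roll)).
In Python, from rig import sensors, vision, order gives the robot as it stands.
- The arm moves only by the shell command python3 -m pendant 'ROWS' [FORCE]. ROWS is a JSON object of lists of equal length, an entry for each row: "translation": the shift along the tool's x, y, z each as a share of 0.5 m, from -1 to 1, a list of three; "spin": the turn about the tool's z as a share of 180 degrees, from -1 to 1; "jaw": the closure, from -1 (fully open) to 1 (shut). In form: {"translation": [[tx, ty, tz], ...], "spin": [spin, ...], "jaw": [jaw, ...]}. A call has exactly 8 rows; each row is the pose to reach, as a shift and turn from the pose commanded when the call began, along the tool's axes at that moment, turning the shorter way round; what a row does not reach only later rows make up. A row lasts 1/12 s, in which the tool goes at most 41.7 mm and 7.16 degrees, less where a joint would pass 70% of its speed; a pose out of reach is approached as far as the arm can. A call with a number of a shift or a turn outside -1 to 1 is refused whole. A call with a gripper value outside its range is refused whole. The fingers move at their own pace and stop on an object; FORCE is the grip in N (left out, the last holds). Time passes only in rows, so rows that repeat a pose let the fingers close, or fill a call up. It gives the time, the measured TCP pose, the force, the opening and the grip force at its end, in the units of the state.
- sensors.sense(): the state, without advancing time (a new reading comes with each control period).
- vision.grab_frame(name): name is "scene" or "top"; returns a dict with "img" (480x640x3 uint8, blue, green, red), "K" (3x3 intrinsics, pixels), "dist" ([k1, k2, p1, p2, k3] as OpenCV has them; the pictures are not rectified), "world_from_camera" (4x4, takes a point from camera to world coordinates). Camera axes: x right, y down, z forward; pixel columns grow to the right and rows downward; lengths in m; the calibration is good to about 2 mm. A picture is of the moment at which its call begins. There is no depth.
- order.sign_off(): hands the job in; it is judged then, once.
The state is a dict: "time_s": time; "joints": joint angles; "joint_vel": joint speeds; "effort": joint torques, N m; "position": TCP position; "eef_rot": TCP orientation; "ft_force": force on the tool from outside, world axes, zero at the start; "ft_torque": the same for the moment, N m; "grip_width": opening from 0.0 (shut) to 1.0 (fully open); "gripper_force": force on a finger pad.
Only numpy, scipy, OpenCV 4.12 (cv2) and the standard library are available. Lean on these libraries where they do the work, as an engineer would, in place of code of your own. Each camera call takes 0.05 s, during which the arm holds its last target. There are 200 camera calls.

## Working session

There is one attempt and no reset: what is moved stays moved. The work goes in short steps, Python scripts to look and compute and a shell command to move; the robot and the scene stay as the last step left them, time stands still between calls to the robot, and variables do not carry over. Pictures are saved under pics/ and viewed, at most 14 in all, crops included, and the job is handed in when it is done.

```bash
ls; mkdir -p pics; python3 - <<'E'
from rig import sensors, vision
import cv2
for n in("scene","top"):
    f=vision.grab_frame(n); cv2.imwrite(f"pics/{n}0.png",f["img"]); print(f["K"],f["dist"],f["world_from_camera"])
print(sensors.sense())
E
```

```text
pics
[[481.17561419   0.         323.52784882]
 [  0.         481.17561419 241.62178991]
 [  0.           0.           1.        ]] [-0.05716714  0.          0.          0.          0.        ] [[ 0.54235487 -0.47662129  0.69186945 -0.07386912]
 [-0.83996371 -0.32493105  0.43460417 -0.17195102]
 [ 0.01766827 -0.81685492 -0.57657253  0.5778586 ]
 [ 0.          0.          0.          1.        ]]
[[455.46798274   0.         320.28727828]
 [  0.         455.46798274 244.93580012]
 [  0.           0.           1.        ]] [0.03411305 0.         0.         0.         0.        ] [[ 0.02815269 -0.98667773  0.16023261  0.41093866]
 [-0.99919444 -0.02319116  0.03275116  0.19476992]
 [-0.02859886 -0.16102557 -0.98653579  0.91052302]
 [ 0.          0.          0.          1.        ]]
{'time_s': 0.1, 'joints': array([ 6.32086410e+01,  6.67302251e+00,  8.26307483e+01,  3.14228532e-04,
        9.07557458e+01, -2.16640849e+00]), 'joint_vel': array([-0.04814609, -0.10431503, -0.20237428, -0.03300143,  0.01573777,
        0.03635263]), 'effort': array([ 8.87292390e-04, -7.22897172e+01, -6.23868370e+01,  7.81753566e-02,
        2.27353483e-02, -3.99195744e-05]), 'position': array([0.28120375, 0.61347416, 0.2399723 ]), 'eef_rot': array([-1.79940538e+02, -2.56382723e-03,  1.55375052e+02]), 'ft_force': array([ 0.32312698,  0.89190479, -0.53315628]), 'ft_torque': array([-0.00106719,  0.03380245,  0.00726859]), 'gripper_force': 0.0, 'grip_width': 0.9976011881453442}
```

View pics/top0.png

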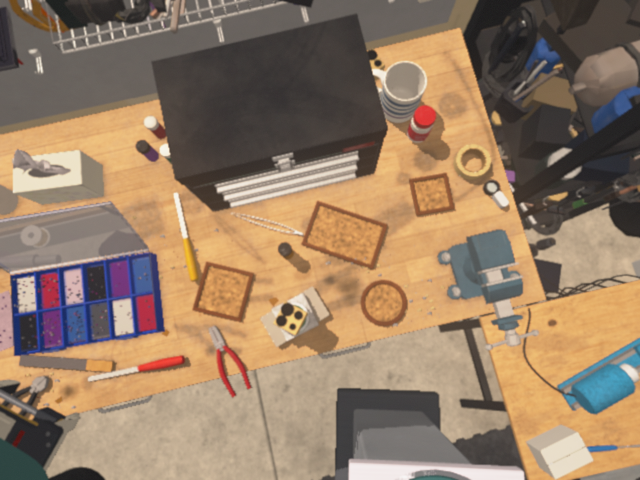

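View pics/scene0.png

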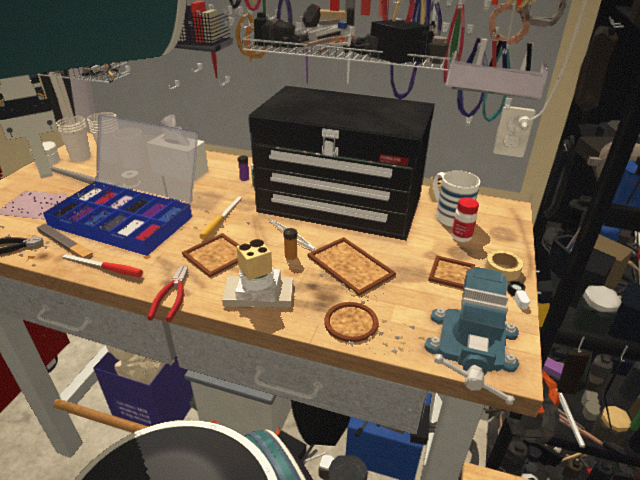

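The top view shows the pile at about (295,317), the vial at (285,250), and the trays: block (224,292), board (345,235), tin (384,302) and cube (432,195). I'll enlarge crops to read corners.

```bash
python3 - <<'E'
import cv2
a=cv2.imread("pics/top0.png"); cv2.imwrite("pics/t1.png",cv2.resize(a[270:350,250:350],None,fx=7,fy=7,interpolation=cv2.INTER_CUBIC))
cv2.imwrite("pics/t2.png",cv2.resize(a[165:335,185:465],None,fx=2.8,fy=2.8,interpolation=cv2.INTER_CUBIC))
b=cv2.imread("pics/scene0.png"); cv2.imwrite("pics/s1.png",cv2.resize(b[220:320,210:310],None,fx=6,fy=6,interpolation=cv2.INTER_CUBIC))
E
```

```text
(no output)
```

View pics/t1.png

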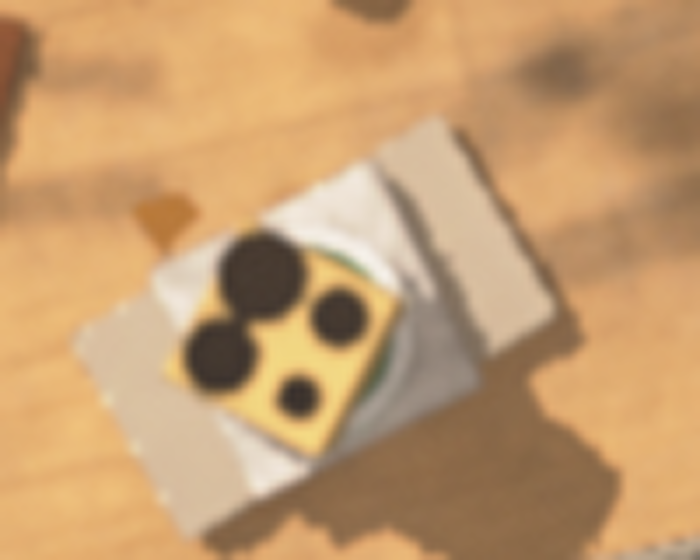

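View pics/t2.png

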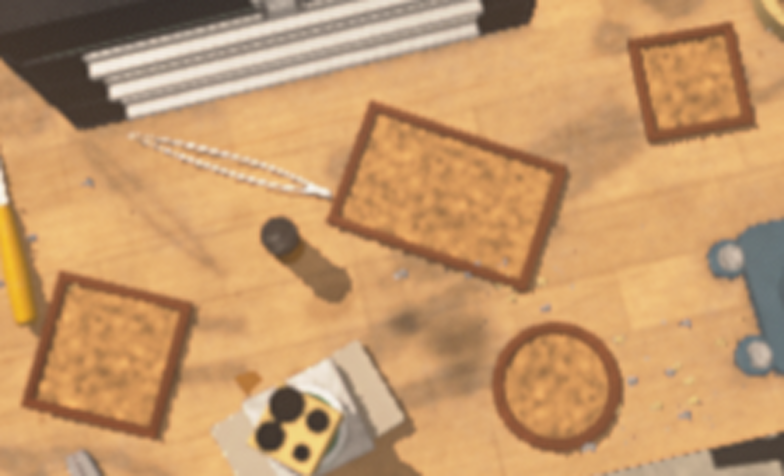

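View pics/s1.png

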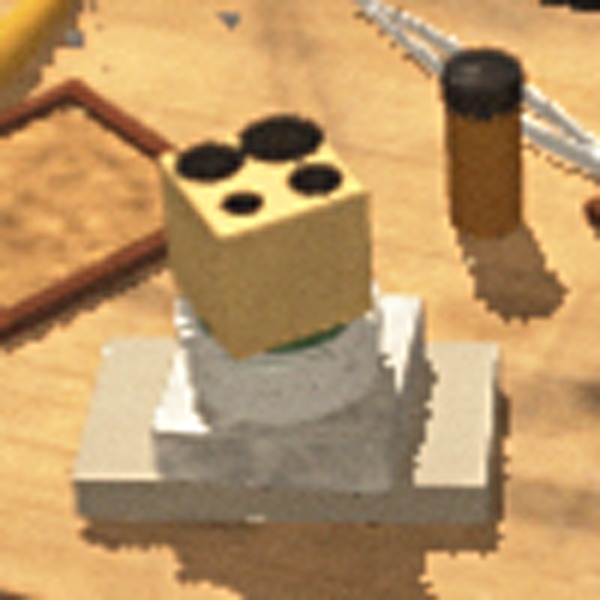

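Read-offs. Top view corners: the cube top is in t1 at (255,228), (402,295), (318,460), (165,368). The block is at (375,163), (483,380), (255,497), (153,270), and the board at (437,118), (558,312), (190,540), (75,335). Tray outlines were read in t2. The scene crop confirms the stack and the standing vial.

```bash
cat > h.py <<'E'
import numpy as np, cv2
C={"scene":(np.array([[481.17561419,0,323.52784882],[0,481.17561419,241.62178991],[0,0,1]]),np.array([-0.05716714,0,0,0,0.]),
 np.array([[0.54235487,-0.47662129,0.69186945,-0.07386912],[-0.83996371,-0.32493105,0.43460417,-0.17195102],[0.01766827,-0.81685492,-0.57657253,0.5778586]])),
"top":(np.array([[455.46798274,0,320.28727828],[0,455.46798274,244.93580012],[0,0,1]]),np.array([0.03411305,0,0,0,0.]),
 np.array([[0.02815269,-0.98667773,0.16023261,0.41093866],[-0.99919444,-0.02319116,0.03275116,0.19476992],[-0.02859886,-0.16102557,-0.98653579,0.91052302]]))}
def pos(cam,px,z):
    K,d,T=C[cam]; u=cv2.undistortPoints(np.array(px,float).reshape(-1,1,2),K,d).reshape(-1,2)
    r=np.c_[u,np.ones(len(u))]@T[:,:3].T; return (T[:,3]+r*((z-T[2,3])/r[:,2])[:,None])[:,:2]
def rect(name,P):
    # corners in order; yaw of edge 0-1 & lengths
    e=(P[1]-P[0]+P[2]-P[3])/2; f=(P[2]-P[1]+P[3]-P[0])/2
    a=lambda v:np.degrees(np.arctan2(v[1],v[0]))
    print(name,P.mean(0).round(4),"e len %.4f ang %.1f  f len %.4f ang %.1f"%(np.hypot(*e),a(e),np.hypot(*f),a(f)))
def crop(px,ox,oy,s): return (np.array(px,float)+.5)/s-.5+[ox,oy]
E
cat > m.py <<'E'
from h import *
T1=lambda p:crop(p,250,270,7); T2=lambda p:crop(p,185,165,2.8); S=lambda p:crop(p,210,220,6)
rect("cube",pos("top",T1([(255,228),(402,295),(318,460),(165,368)]),.105))
rect("block",pos("top",T1([(375,163),(483,380),(255,497),(153,270)]),.036))
rect("board",pos("top",T1([(437,118),(558,312),(190,540),(75,335)]),.016))
rect("board sc",pos("scene",S([(75,480),(497,485),(498,345),(103,338)]),.016))
print("cube sc",pos("scene",S([(163,157),(222,238),(370,190)]),.105))
rect("cubetray",pos("top",T2([(630,41),(732,25),(755,125),(651,142)]),.007))
rect("boardtray",pos("top",T2([(373,103),(567,170),(526,291),(330,219)]),.007))
rect("blocktray",pos("top",T2([(62,273),(193,305),(156,438),(24,404)]),.007))
print("tintray",pos("top",T2([(557.5,387),(493,387),(622,387)]),.007))
print("vial",pos("top",T2([(280,237)]),.06), pos("scene",S([(484,80)]),.060))
E
python3 m.py
```

```text
cube [0.4116 0.2704] e len 0.0425 ang -115.8  f len 0.0432 ang 152.0
block [0.4147 0.2684] e len 0.0662 ang -152.3  f len 0.0678 ang 117.8
board [0.4152 0.2703] e len 0.0640 ang -147.0  f len 0.1178 ang 122.7
board sc [0.4152 0.2698] e len 0.1211 ang -57.1  f len 0.0638 ang 35.3
cube sc [[0.40140051 0.29832291]
 [0.38203046 0.26042727]
 [0.42165252 0.24094706]]
cubetray [0.667  0.0016] e len 0.0751 ang -79.5  f len 0.0763 ang -168.6
boardtray [0.5804 0.1759] e len 0.1489 ang -108.7  f len 0.0919 ang 161.9
blocktray [0.46   0.4144] e len 0.0973 ang -102.4  f len 0.0960 ang 167.5
tintray [[0.44557224 0.0970619 ]
 [0.44430562 0.14206394]
 [0.44685291 0.05225158]]
vial [[0.53908302 0.2902128 ]] [[0.53593474 0.28665436]]
```

```bash
cat > p.py <<'E'
import sys,numpy as np
from rig import sensors
# usage: p.py x y z closing [x y z closing ...] : successive legs from the present pose
s=sensors.sense(); p=np.array(s["position"]); c=s["eef_rot"][2]-90
print("t",round(s["time_s"],1),"at",p.round(4),"closing",round(c%180,1),"w",round(s["grip_width"]*93,1),"F",s["gripper_force"].round(1),"ft",s["ft_force"].round(1))
a=list(map(float,sys.argv[1:]))
for i in range(0,len(a),4):
    q=np.array(a[i:i+3]); d=q-p; k=np.radians(c+90); m=np.radians(c)
    sp=-((a[i+3]-c+90)%180-90)
    print("T [%.4f, %.4f, %.4f] spin %.4f"%(*(np.array([d[0]*np.cos(k)+d[1]*np.sin(k),d[0]*np.cos(m)+d[1]*np.sin(m),-d[2]])/.5),sp/180))
    p=q; c=c-sp
E
python3 p.py .4116 .270 .20 63.3
python3 - <<'E'
from h import *
print(pos("top",[(217,208),(376,178)],0.0))
E
```

```text
[[0.63099896 0.44030349]
 [0.70159765 0.11382278]]Traceback (most recent call last):
  File "p.py", line 5, in <module>
    print("t",round(s["time_s"],1),"at",p.round(4),"closing",round(c%180,1),"w",round(s["grip_width"]*93,1),"F",s["gripper_force"].round(1),"ft",s["ft_force"].round(1))
                                                                                                                ^^^^^^^^^^^^^^^^^^^^^^^^
AttributeError: 'float' object has no attribute 'round'
```

```bash
sed -i 's/s\["gripper_force"\].round(1)/round(s["gripper_force"],1)/' p.py
python3 p.py .4116 .270 .20 63.3
```

```text
t 0.1 at [0.2812 0.6135 0.24  ] closing 65.4 w 92.8 F 0.0 ft [ 0.3  0.9 -0.5]
T [-0.5233, -0.5158, 0.0799] spin 0.0115
```

```bash
python3 -m pendant '{"translation": [[-0.5233,-0.5158,0.08],[-0.5233,-0.5158,0.08],[-0.5233,-0.5158,0.08],[-0.5233,-0.5158,0.08],[-0.5233,-0.5158,0.08],[-0.5233,-0.5158,0.08],[-0.5233,-0.5158,0.08],[-0.5233,-0.5158,0.08]], "spin": [0.0115,0.0115,0.0115,0.0115,0.0115,0.0115,0.0115,0.0115], "jaw": [-1,-1,-1,-1,-1,-1,-1,-1]}' 40
python3 p.py .4116 .270 .12 63.3
```

```text
time_s: 0.77
position: [0.3989, 0.3019, 0.2042]
eef_rot: [-180.0, -0.0, 153.3]
ft_force: [0.6, 0.2, 0.0]
grip_width: 1.003
gripper_force: 0.0
t 0.8 at [0.3989 0.3019 0.2042] closing 63.3 w 93.3 F 0.0 ft [0.6 0.2 0. ]
T [-0.0513, -0.0456, 0.1683] spin 0.0001
```

```bash
python3 -m pendant '{"translation": [[-0.0513,-0.0456,0.06],[-0.0513,-0.0456,0.06],[-0.0513,-0.0456,0.09],[-0.0513,-0.0456,0.09],[-0.0513,-0.0456,0.09],[-0.0513,-0.0456,0.09],[-0.0513,-0.0456,0.09],[-0.0513,-0.0456,0.09]], "spin": [0,0,0,0,0,0,0,0], "jaw": [-1,-1,-1,-1,-1,-1,-1,-1]}'
python3 p.py .4116 .270 .09 63.3
python3 - <<'E'
from rig import vision
import cv2
f=vision.grab_frame("scene")["img"][170:320,190:340]
cv2.imwrite("pics/g1.png",cv2.resize(f,None,fx=4,fy=4,interpolation=cv2.INTER_CUBIC))
E
```

```text
time_s: 1.43
position: [0.4116, 0.2725, 0.1603]
eef_rot: [180.0, 0.0, 153.4]
ft_force: [-0.3, 0.4, 0.5]
grip_width: 0.998
gripper_force: 0.0
t 1.4 at [0.4116 0.2725 0.1603] closing 63.4 w 92.8 F 0.0 ft [-0.3  0.4  0.5]
T [-0.0022, -0.0044, 0.1405] spin 0.0003
```

View pics/g1.png

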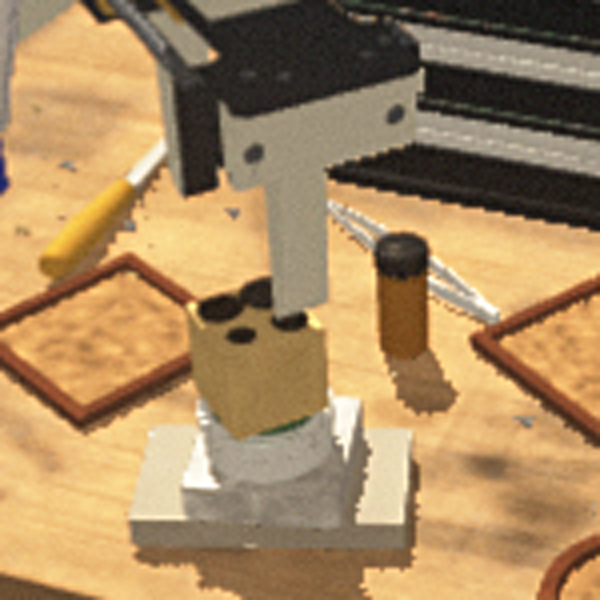

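```bash
python3 - <<'E'
from h import *
K,d,T=C["scene"]; R=T[:,:3].T; t=-R@T[:,3]
o=np.array([.4116,.2725,.138])
for a in(63.4,-26.6):
  for s in(-.055,.055):
    P=o+s*np.array([np.cos(np.radians(a)),np.sin(np.radians(a)),0]); u=cv2.projectPoints(P[None],cv2.Rodrigues(R)[0],t,K,d)[0].ravel(); print(a,s,(u-[190,170])*4)
E
```

```text
63.4 -0.055 [301.95444572 315.47138421]
63.4 0.055 [193.12386413 183.0384043 ]
-26.6 -0.055 [116.61754481 283.8008334 ]
-26.6 0.055 [365.98615079 210.25861811]
```

```bash
python3 -m pendant '{"translation": [[-0.002,-0.004,0.03],[-0.002,-0.004,0.07],[-0.002,-0.004,0.11],[-0.002,-0.004,0.14],[-0.002,-0.004,0.14],[-0.002,-0.004,0.14],[-0.002,-0.004,0.14],[-0.002,-0.004,0.14]], "spin": [0,0,0,0,0,0,0,0], "jaw": [-1,-1,-1,-1,-1,-1,-1,-1]}'
python3 -m pendant '{"translation": [[0,0,0],[0,0,0],[0,0,0],[0,0,0],[0,0,0],[0,0,0],[0,0,0],[0,0,0]], "spin": [0,0,0,0,0,0,0,0], "jaw": [1,1,1,1,1,1,1,1]}' 40
python3 p.py .4116 .270 .22 63.3 .667 .0016 .20 101
```

```text
time_s: 2.15
position: [0.4121, 0.27, 0.091]
eef_rot: [179.9, 0.1, 153.3]
ft_force: [0.5, -0.2, 0.7]
grip_width: 1.0
gripper_force: 0.0
time_s: 2.82
position: [0.4117, 0.2698, 0.0896]
eef_rot: [180.0, 0.0, 153.3]
ft_force: [0.8, -0.8, -3.7]
grip_width: 0.483
gripper_force: 40.0
t 2.8 at [0.4117 0.2698 0.0896] closing 63.3 w 44.9 F 40.0 ft [ 0.8 -0.8 -3.7]
T [0.0003, 0.0003, -0.2607] spin 0.0000
T [-0.6975, -0.2500, 0.0400] spin -0.2094
```

```bash
python3 -m pendant '{"translation": [[0,0,-0.02],[0,0,-0.06],[0,0,-0.12],[0,0,-0.18],[0,0,-0.24],[0,0,-0.26],[0,0,-0.26],[0,0,-0.26]], "spin": [0,0,0,0,0,0,0,0], "jaw": [1,1,1,1,1,1,1,1]}'
python3 -m pendant '{"translation": [[-0.04,-0.015,0],[-0.1,-0.036,0],[-0.17,-0.061,0],[-0.24,-0.086,0],[-0.31,-0.111,0],[-0.38,-0.136,0],[-0.45,-0.161,0],[-0.52,-0.186,0]], "spin": [-0.02,-0.05,-0.08,-0.11,-0.14,-0.17,-0.2,-0.209], "jaw": [1,1,1,1,1,1,1,1]}'
python3 p.py .667 .0016 .15 101
```

```text
time_s: 3.48
position: [0.4113, 0.2695, 0.2183]
eef_rot: [-179.9, -0.0, 153.3]
ft_force: [0.4, 0.6, -8.0]
grip_width: 0.483
gripper_force: 40.0
time_s: 4.15
position: [0.6023, 0.0681, 0.2164]
eef_rot: [180.0, -0.2, -168.7]
ft_force: [0.4, 0.8, -7.5]
grip_width: 0.48
gripper_force: 40.0
t 4.2 at [0.6023 0.0681 0.2164] closing 101.3 w 44.7 F 40.0 ft [ 0.4  0.8 -7.5]
T [-0.1010, -0.1556, 0.1327] spin 0.0014
```

```bash
python3 -m pendant '{"translation": [[-0.05,-0.07,0],[-0.1,-0.15,0],[-0.101,-0.156,0.05],[-0.101,-0.156,0.1],[-0.101,-0.156,0.133],[-0.101,-0.156,0.133],[-0.101,-0.156,0.133],[-0.101,-0.156,0.133]], "spin": [0,0,0,0,0,0,0,0], "jaw": [1,1,1,1,1,1,1,1]}'
python3 p.py .667 .0016 .05 101
python3 - <<'E'
from rig import vision
import cv2
f=vision.grab_frame("scene")["img"]; cv2.imwrite("pics/sc2.png",f)
g=vision.grab_frame("top")["img"]; cv2.imwrite("pics/tp2.png",g)
a=cv2.resize(f[200:300,400:500],None,fx=4,fy=4,interpolation=3);b=cv2.resize(g[270:350,250:350],None,fx=4,fy=4,interpolation=3)
c=cv2.resize(f[220:320,210:310],None,fx=4,fy=4,interpolation=3)
import numpy as np
cv2.imwrite("pics/c2.png",np.hstack([c,np.vstack([b,np.zeros((80,400,3),np.uint8)])]))
cv2.imwrite("pics/d2.png",np.hstack([a,cv2.resize(g[150:250,380:480],None,fx=4,fy=4,interpolation=3)]))
E
```

```text
time_s: 4.82
position: [0.6664, 0.003, 0.1533]
eef_rot: [180.0, -0.0, -169.1]
ft_force: [0.7, 0.5, -7.0]
grip_width: 0.481
gripper_force: 40.0
t 4.8 at [0.6664 0.003  0.1533] closing 100.9 w 44.8 F 40.0 ft [ 0.7  0.5 -7. ]
T [-0.0007, -0.0029, 0.2065] spin -0.0003
```

View pics/c2.png

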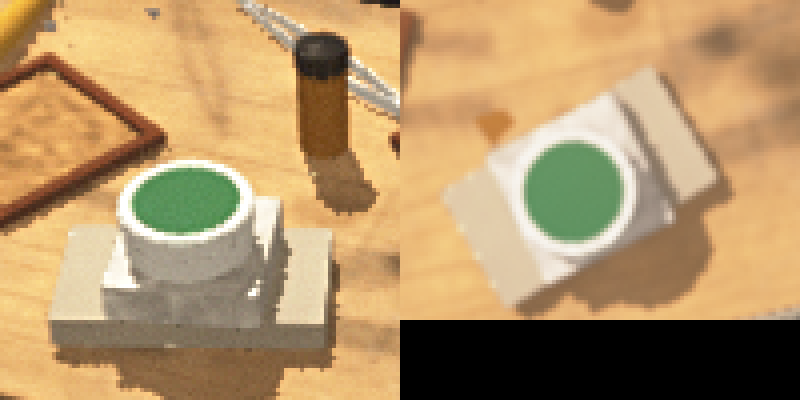

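View pics/d2.png

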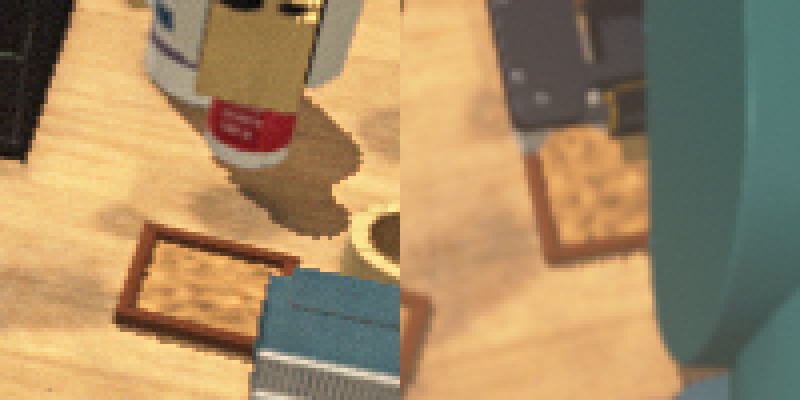

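The tin top is at c2 (173,191) in the top part and (187,200) in the scene part. The cube is held level above its tray.

```bash
python3 -m pendant '{"translation": [[-0.001,-0.003,0.05],[-0.001,-0.003,0.12],[-0.001,-0.003,0.17],[-0.001,-0.003,0.2],[-0.001,-0.003,0.21],[-0.001,-0.003,0.21],[-0.001,-0.003,0.21],[-0.001,-0.003,0.21]], "spin": [0,0,0,0,0,0,0,0], "jaw": [1,1,1,1,1,1,1,1]}'
python3 p.py .667 .0016 .034 101
python3 - <<'E'
from h import *
print(pos("top",crop([(173,191)],250,270,4),.060),pos("scene",crop([(187,200)],210,220,4),.060))
E
```

```text
time_s: 5.58
position: [0.6682, 0.0014, 0.0504]
eef_rot: [-180.0, 0.2, -169.1]
ft_force: [-0.1, 1.1, -6.6]
grip_width: 0.479
gripper_force: 40.0
t 5.6 at [0.6682 0.0014 0.0504] closing 100.9 w 44.5 F 40.0 ft [-0.1  1.1 -6.6]
T [0.0024, 0.0008, 0.0327] spin -0.0004
[[0.41242827 0.26980814]] [[0.41230666 0.26856093]]
```

```bash
python3 -m pendant '{"translation": [[0.001,0,0.01],[0.001,0,0.02],[0.001,0,0.033],[0.001,0,0.033],[0.001,0,0.033],[0.001,0,0.033],[0.001,0,0.033],[0.001,0,0.033]], "spin": [0,0,0,0,0,0,0,0], "jaw": [1,1,1,1,1,1,1,1]}'
python3 p.py .667 .0016 .033 101
```

```text
time_s: 6.25
position: [0.667, 0.0013, 0.0318]
eef_rot: [-180.0, 0.0, -169.1]
ft_force: [3.1, 0.9, -1.7]
grip_width: 0.481
gripper_force: 40.0
t 6.2 at [0.667  0.0013 0.0318] closing 100.9 w 44.7 F 40.0 ft [ 3.1  0.9 -1.7]
T [-0.0000, 0.0006, -0.0023] spin -0.0004
```

```bash
python3 -m pendant '{"translation": [[0,0,0],[0,0,0],[0,0,0],[0,0,0],[0,0,0],[0,0,0],[0,0,-0.02],[0,0,-0.06]], "spin": [0,0,0,0,0,0,0,0], "jaw": [-1,-1,-1,-1,-1,-1,-1,-1]}'
python3 -m pendant '{"translation": [[0,0,-0.08],[0,0,-0.16],[0,0,-0.24],[0,0,-0.3],[0,0,-0.3],[0,0,-0.3],[0,0,-0.3],[0,0,-0.3]], "spin": [0,0,0,0,0,0,0,0], "jaw": [-1,-1,-1,-1,-1,-1,-1,-1]}'
python3 p.py .4124 .2695 .17 28
```

```text
time_s: 6.92
position: [0.6655, 0.0013, 0.06]
eef_rot: [180.0, -0.2, -169.1]
ft_force: [0.4, 0.4, -0.2]
grip_width: 0.982
gripper_force: 0.0
time_s: 7.58
position: [0.6662, 0.0013, 0.2101]
eef_rot: [180.0, -0.1, -169.1]
ft_force: [0.2, -0.4, -0.2]
grip_width: 1.0
gripper_force: 0.0
t 7.6 at [0.6662 0.0013 0.2101] closing 100.9 w 93.0 F 0.0 ft [ 0.2 -0.4 -0.2]
T [0.3968, 0.6229, 0.0803] spin 0.4051
```

```bash
python3 -m pendant '{"translation": [[0.04,0.062,0],[0.09,0.141,0],[0.14,0.22,0],[0.19,0.298,0],[0.24,0.377,0],[0.29,0.455,0],[0.34,0.534,0],[0.397,0.623,0.04]], "spin": [0.04,0.08,0.12,0.16,0.2,0.24,0.28,0.32], "jaw": [-1,-1,-1,-1,-1,-1,-1,-1]}'
python3 p.py .4124 .2695 .12 28
python3 - <<'E'
from rig import vision
import cv2,numpy as np
f=vision.grab_frame("scene")["img"]
g=vision.grab_frame("top")["img"]
cv2.imwrite("pics/d3.png",np.hstack([cv2.resize(x,None,fx=4,fy=4,interpolation=3) for x in (f[200:300,400:500],g[150:250,380:480])]))
E
```

```text
time_s: 8.25
position: [0.4467, 0.2335, 0.2033]
eef_rot: [180.0, 0.0, 135.0]
ft_force: [1.1, 1.3, 0.7]
grip_width: 1.0
gripper_force: 0.0
t 8.2 at [0.4467 0.2335 0.2033] closing 45.0 w 93.0 F 0.0 ft [1.1 1.3 0.7]
T [0.0994, 0.0023, 0.1666] spin 0.0942
```

View pics/d3.png

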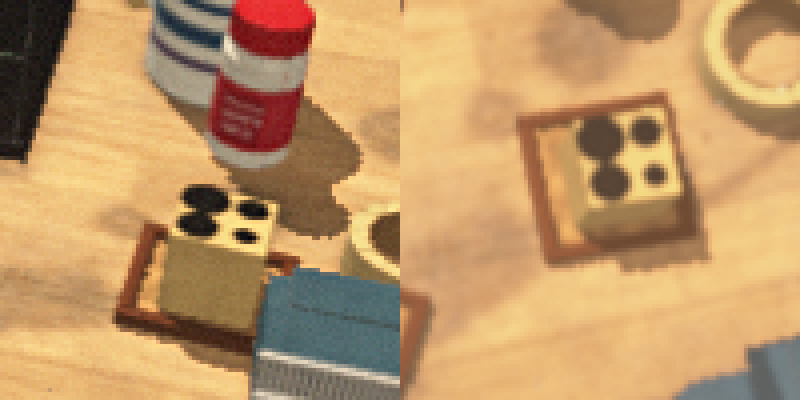

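The cube stands level in its tray. Its top corners are at d3 (572,118), (672,105), (684,195), (582,208), and I'll check its centre from those numbers.

```bash
python3 - <<'E'
from h import *
rect("cube",pos("top",crop([(172,118),(272,105),(284,195),(182,208)],380,150,4),.048))
E
python3 -m pendant '{"translation": [[0.03,0.001,0.02],[0.06,0.002,0.06],[0.099,0.002,0.1],[0.099,0.002,0.14],[0.099,0.002,0.166],[0.099,0.002,0.166],[0.099,0.002,0.166],[0.099,0.002,0.166]], "spin": [0.03,0.06,0.09,0.094,0.094,0.094,0.094,0.094], "jaw": [-1,-1,-1,-1,-1,-1,-1,-1]}'
python3 p.py .4124 .2695 .0645 28
```

```text
cube [0.6667 0.0012] e len 0.0490 ang -81.4  f len 0.0452 ang -173.9
time_s: 9.02
position: [0.4145, 0.2677, 0.1211]
eef_rot: [180.0, 0.0, 118.4]
ft_force: [0.8, -0.2, 0.8]
grip_width: 1.001
gripper_force: 0.0
t 9.0 at [0.4145 0.2677 0.1211] closing 28.4 w 93.1 F 0.0 ft [ 0.8 -0.2  0.8]
T [0.0051, -0.0020, 0.1132] spin 0.0022
```

Cube centred. Now grip the tin.

```bash
python3 -m pendant '{"translation": [[0.004,-0.002,0.03],[0.004,-0.002,0.06],[0.004,-0.002,0.09],[0.004,-0.002,0.105],[0.004,-0.002,0.112],[0.004,-0.002,0.112],[0.004,-0.002,0.112],[0.004,-0.002,0.112]], "spin": [0,0,0,0,0,0,0,0], "jaw": [-1,-1,-1,-1,-1,-1,-1,-1]}'
python3 -m pendant '{"translation": [[0,0,0],[0,0,0],[0,0,0],[0,0,0],[0,0,0],[0,0,0],[0,0,0],[0,0,0]], "spin": [0,0,0,0,0,0,0,0], "jaw": [1,1,1,1,1,1,1,1]}' 25
python3 p.py .4124 .2695 .15 28 .4456 .0970 .15 28
```

```text
time_s: 9.68
position: [0.4124, 0.2694, 0.0652]
eef_rot: [179.9, -0.0, 118.4]
ft_force: [-0.3, 1.4, -0.3]
grip_width: 1.003
gripper_force: 0.0
time_s: 10.35
position: [0.4119, 0.2693, 0.0642]
eef_rot: [-180.0, -0.0, 118.4]
ft_force: [-0.3, -0.2, 0.3]
grip_width: 0.61
gripper_force: 25.0
t 10.3 at [0.4119 0.2693 0.0642] closing 28.4 w 56.7 F 25.0 ft [-0.3 -0.2  0.3]
T [-0.0000, 0.0011, -0.1716] spin 0.0021
T [-0.3358, -0.1033, -0.0000] spin -0.0000
```

```bash
python3 -m pendant '{"translation": [[0,0,-0.02],[0,0,-0.06],[0,0,-0.1],[0,0,-0.14],[0,0,-0.17],[0,0,-0.17],[0,0,-0.17],[0,0,-0.17]], "spin": [0,0,0,0,0,0,0,0], "jaw": [1,1,1,1,1,1,1,1]}'
python3 -m pendant '{"translation": [[-0.05,-0.015,0],[-0.12,-0.037,0],[-0.19,-0.058,0],[-0.26,-0.08,0],[-0.32,-0.098,0],[-0.336,-0.103,0],[-0.336,-0.103,0],[-0.336,-0.103,0]], "spin": [0,0,0,0,0,0,0,0], "jaw": [1,1,1,1,1,1,1,1]}'
python3 p.py .4456 .0970 .045 28
```

```text
time_s: 11.02
position: [0.4116, 0.269, 0.1482]
eef_rot: [-179.9, 0.0, 118.4]
ft_force: [0.2, 0.3, -2.0]
grip_width: 0.61
gripper_force: 25.0
time_s: 11.68
position: [0.4462, 0.097, 0.1483]
eef_rot: [-179.9, -0.0, 118.3]
ft_force: [0.7, 0.5, -1.6]
grip_width: 0.611
gripper_force: 25.0
t 11.7 at [0.4462 0.097  0.1483] closing 28.3 w 56.8 F 25.0 ft [ 0.7  0.5 -1.6]
T [0.0006, -0.0010, 0.2066] spin 0.0017
```

```bash
python3 -m pendant '{"translation": [[0,-0.001,0.05],[0,-0.001,0.11],[0,-0.001,0.16],[0,-0.001,0.19],[0,-0.001,0.205],[0,-0.001,0.205],[0,-0.001,0.205],[0,-0.001,0.205]], "spin": [0,0,0,0,0,0,0,0], "jaw": [1,1,1,1,1,1,1,1]}'
python3 p.py .4456 .0970 .032 28
```

```text
time_s: 12.35
position: [0.4466, 0.0972, 0.0479]
eef_rot: [179.9, 0.0, 118.4]
ft_force: [-0.6, -0.3, -1.7]
grip_width: 0.612
gripper_force: 25.0
t 12.3 at [0.4466 0.0972 0.0479] closing 28.4 w 56.9 F 25.0 ft [-0.6 -0.3 -1.7]
T [0.0005, -0.0019, 0.0317] spin 0.0023
```

```bash
python3 -m pendant '{"translation": [[0,-0.001,0.01],[0,-0.001,0.02],[0,-0.001,0.031],[0,-0.001,0.031],[0,-0.001,0.031],[0,-0.001,0.031],[0,-0.001,0.031],[0,-0.001,0.031]], "spin": [0,0,0,0,0,0,0,0], "jaw": [1,1,1,1,1,1,1,1]}'
python3 p.py .4456 .0970 .033 28
```

```text
time_s: 13.02
position: [0.4456, 0.0965, 0.0313]
eef_rot: [180.0, 0.0, 118.4]
ft_force: [0.1, 0.0, -1.5]
grip_width: 0.612
gripper_force: 25.0
t 13.0 at [0.4456 0.0965 0.0313] closing 28.4 w 56.9 F 25.0 ft [ 0.1  0.  -1.5]
T [0.0010, 0.0005, -0.0034] spin 0.0021
```

```bash
python3 -m pendant '{"translation": [[0,0,0],[0,0,0],[0,0,0],[0,0,0],[0,0,0],[0,0,0],[0,0,0],[0,0,-0.03]], "spin": [0,0,0,0,0,0,0,0], "jaw": [-1,-1,-1,-1,-1,-1,-1,-1]}'
python3 -m pendant '{"translation": [[0,0,-0.06],[0,0,-0.12],[0,0,-0.18],[0,0,-0.2],[0,0,-0.2],[0,0,-0.2],[0,0,-0.2],[0,0,-0.2]], "spin": [0,0,0,0,0,0,0,0], "jaw": [-1,-1,-1,-1,-1,-1,-1,-1]}'
python3 p.py .414 .269 .13 28
python3 - <<'E'
from rig import vision
import cv2,numpy as np
f=vision.grab_frame("scene")["img"]
g=vision.grab_frame("top")["img"]
cv2.imwrite("pics/d4.png",np.hstack([cv2.resize(f[220:345,210:385],None,fx=3,fy=3,interpolation=3)[:375], cv2.resize(g[270:350,255:345],None,fx=3,fy=3,interpolation=3,).copy() if 0 else np.vstack([cv2.resize(g[273:348,255:345],None,fx=3,fy=3,interpolation=3),np.zeros((150,270,3),np.uint8)])]))
E
```

```text
time_s: 13.68
position: [0.4443, 0.0963, 0.044]
eef_rot: [-179.8, -0.1, 118.4]
ft_force: [-0.2, 0.2, -0.8]
grip_width: 0.999
gripper_force: 0.0
time_s: 14.35
position: [0.445, 0.0964, 0.1444]
eef_rot: [-179.9, -0.0, 118.4]
ft_force: [-0.1, 0.3, 0.1]
grip_width: 1.0
gripper_force: 0.0
t 14.3 at [0.445  0.0964 0.1444] closing 28.4 w 93.0 F 0.0 ft [-0.1  0.3  0.1]
T [0.3332, 0.1095, 0.0289] spin 0.0021
```

View pics/d4.png

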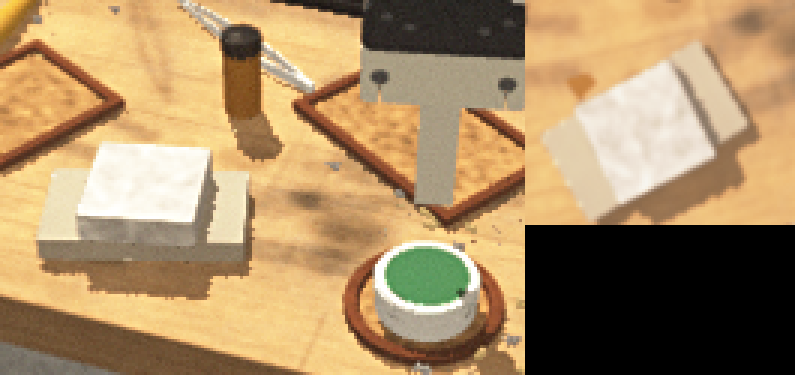

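The tin sits in the round tray, with its top centre at d4 (426,277). The block's top corners in the top part are (670,60), (716,155), (617,206), (574,110), and in the scene part (78,222), (200,228), (212,148), (101,142).

```bash
python3 - <<'E'
from h import *
rect("block",pos("top",crop([(145,60),(191,155),(92,206),(49,110)],255,273,3),.036))
rect("block sc",pos("scene",crop([(78,222),(200,228),(212,148),(101,142)],210,220,3),.036))
print(pos("scene",crop([(426,277)],210,220,3),.027))
E
python3 -m pendant '{"translation": [[0.06,0.02,0],[0.13,0.043,0],[0.2,0.066,0],[0.27,0.09,0],[0.333,0.11,0.03],[0.333,0.11,0.03],[0.333,0.11,0.03],[0.333,0.11,0.03]], "spin": [0,0,0,0,0,0,0,0], "jaw": [-1,-1,-1,-1,-1,-1,-1,-1]}'
python3 p.py .414 .269 .0445 28
```

```text
block [0.4136 0.2691] e len 0.0662 ang -152.6  f len 0.0691 ang 118.7
block sc [0.4129 0.2652] e len 0.0683 ang -60.4  f len 0.0725 ang 31.0
[[0.44421299 0.0957356 ]]
time_s: 15.12
position: [0.4148, 0.2688, 0.1308]
eef_rot: [-179.9, 0.0, 118.4]
ft_force: [0.3, -0.3, 0.6]
grip_width: 1.003
gripper_force: 0.0
t 15.1 at [0.4148 0.2688 0.1308] closing 28.4 w 93.3 F 0.0 ft [ 0.3 -0.3  0.6]
T [0.0011, -0.0011, 0.1726] spin 0.0023
```

```bash
python3 -m pendant '{"translation": [[0.001,-0.001,0.05],[0.001,-0.001,0.1],[0.001,-0.001,0.14],[0.001,-0.001,0.16],[0.001,-0.001,0.172],[0.001,-0.001,0.172],[0.001,-0.001,0.172],[0.001,-0.001,0.172]], "spin": [0,0,0,0,0,0,0,0], "jaw": [-1,-1,-1,-1,-1,-1,-1,-1]}'
python3 -m pendant '{"translation": [[0,0,0],[0,0,0],[0,0,0],[0,0,0],[0,0,0],[0,0,0],[0,0,0],[0,0,0]], "spin": [0,0,0,0,0,0,0,0], "jaw": [1,1,1,1,1,1,1,1]}' 55
python3 p.py .414 .269 .12 28 .46 .4144 .12 -12.5
```

```text
time_s: 15.78
position: [0.4149, 0.2694, 0.0465]
eef_rot: [179.9, -0.0, 118.4]
ft_force: [-0.1, -0.2, 0.9]
grip_width: 1.002
gripper_force: 0.0
time_s: 16.45
position: [0.4142, 0.2694, 0.0454]
eef_rot: [180.0, -0.0, 118.4]
ft_force: [-1.9, 0.5, 4.5]
grip_width: 0.725
gripper_force: 55.0
t 16.4 at [0.4142 0.2694 0.0454] closing 28.4 w 67.4 F 55.0 ft [-1.9  0.5  4.5]
T [-0.0004, -0.0008, -0.1492] spin 0.0021
T [0.2136, 0.2178, -0.0000] spin 0.2250
```

```bash
python3 -m pendant '{"translation": [[0,0,-0.01],[0,0,-0.03],[0,0,-0.06],[0,0,-0.1],[0,0,-0.14],[0,0,-0.15],[0,0,-0.15],[0,0,-0.15]], "spin": [0,0,0,0,0,0,0,0], "jaw": [1,1,1,1,1,1,1,1]}'
python3 -m pendant '{"translation": [[0.03,0.03,0],[0.07,0.071,0],[0.11,0.112,0],[0.15,0.153,0],[0.19,0.194,0],[0.2136,0.2178,0],[0.2136,0.2178,0],[0.2136,0.2178,0]], "spin": [0.03,0.06,0.09,0.125,0.16,0.195,0.226,0.226], "jaw": [1,1,1,1,1,1,1,1]}'
python3 p.py .46 .4144 .045 -12.5
```

```text
time_s: 17.12
position: [0.4139, 0.2691, 0.1194]
eef_rot: [-180.0, 0.0, 118.4]
ft_force: [-0.4, 0.4, -8.2]
grip_width: 0.725
gripper_force: 55.0
time_s: 17.78
position: [0.4586, 0.4153, 0.1177]
eef_rot: [-179.9, 0.2, 77.5]
ft_force: [0.4, -0.4, -8.3]
grip_width: 0.727
gripper_force: 55.0
t 17.8 at [0.4586 0.4153 0.1177] closing 167.5 w 67.7 F 55.0 ft [ 0.4 -0.4 -8.3]
T [-0.0012, 0.0030, 0.1453] spin -0.0002
```

```bash
python3 -m pendant '{"translation": [[-0.001,0.002,0.04],[-0.001,0.002,0.08],[-0.001,0.002,0.12],[-0.001,0.002,0.14],[-0.001,0.002,0.147],[-0.001,0.002,0.147],[-0.001,0.002,0.147],[-0.001,0.002,0.147]], "spin": [0,0,0,0,0,0,0,0], "jaw": [1,1,1,1,1,1,1,1]}'
python3 p.py .46 .4144 .0325 -12.5
```

```text
time_s: 18.45
position: [0.4606, 0.4147, 0.048]
eef_rot: [179.9, -0.1, 77.7]
ft_force: [-0.3, -0.1, -7.9]
grip_width: 0.725
gripper_force: 55.0
t 18.4 at [0.4606 0.4147 0.048 ] closing 167.7 w 67.4 F 55.0 ft [-0.3 -0.1 -7.9]
T [-0.0007, -0.0010, 0.0310] spin 0.0013
```

```bash
python3 -m pendant '{"translation": [[0,0,0.01],[0,0,0.02],[0,0,0.03],[0,0,0.03],[0,0,0.03],[0,0,0.03],[0,0,0.03],[0,0,0.03]], "spin": [0,0,0,0,0,0,0,0], "jaw": [1,1,1,1,1,1,1,1]}'
```

```text
time_s: 19.12
position: [0.4602, 0.4144, 0.0317]
eef_rot: [180.0, -0.0, 77.7]
ft_force: [0.4, 0.5, -3.2]
grip_width: 0.724
gripper_force: 55.0
```

```bash
python3 -m pendant '{"translation": [[0,0,0],[0,0,0],[0,0,0],[0,0,0],[0,0,0],[0,0,0],[0,0,0],[0,0,-0.03]], "spin": [0,0,0,0,0,0,0,0], "jaw": [-1,-1,-1,-1,-1,-1,-1,-1]}'
python3 -m pendant '{"translation": [[0,0,-0.06],[0,0,-0.12],[0,0,-0.18],[0,0,-0.22],[0,0,-0.22],[0,0,-0.22],[0,0,-0.22],[0,0,-0.22]], "spin": [0,0,0,0,0,0,0,0], "jaw": [-1,-1,-1,-1,-1,-1,-1,-1]}'
python3 p.py .4337 .2415 .12 33
python3 - <<'E'
from rig import vision
import cv2,numpy as np
f=vision.grab_frame("scene")["img"]
g=vision.grab_frame("top")["img"]
cv2.imwrite("pics/d5.png",np.hstack([cv2.resize(x,None,fx=3,fy=3,interpolation=3) for x in (f[215:325,175:305],g[255:365,225:355])]))
E
```

```text
time_s: 19.78
position: [0.4591, 0.4135, 0.0441]
eef_rot: [-179.9, 0.2, 77.7]
ft_force: [-0.3, -0.7, -0.2]
grip_width: 1.002
gripper_force: 0.0
time_s: 20.45
position: [0.4597, 0.414, 0.1552]
eef_rot: [-179.9, 0.1, 77.7]
ft_force: [0.7, -0.1, -0.9]
grip_width: 1.001
gripper_force: 0.0
t 20.4 at [0.4597 0.414  0.1552] closing 167.7 w 93.1 F 0.0 ft [ 0.7 -0.1 -0.9]
T [-0.3482, 0.0227, 0.0704] spin -0.2517
```

View pics/d5.png

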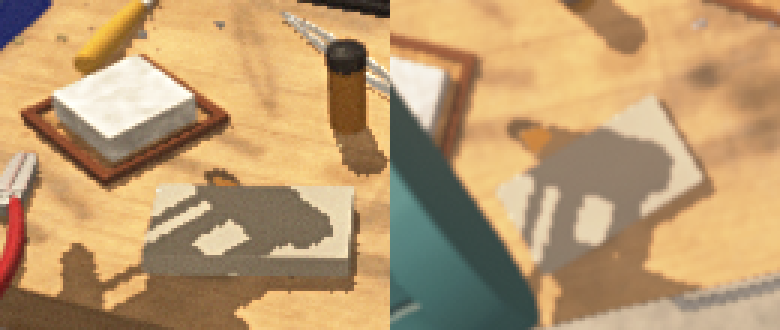

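The block lies flat in its tray. Board corners: scene (141,255), (350,259), (352,188), (158,185), and top (656,95), (706,178), (545,272), (496,195).

```bash
python3 - <<'E'
from h import *
rect("board",pos("scene",crop([(141,255),(350,259),(352,188),(158,185)],175,215,3),.016))
rect("board",pos("top",crop([(266,95),(316,178),(155,272),(106,195)],225,255,3),.016))
E
python3 -m pendant '{"translation": [[-0.04,0.003,0],[-0.1,0.007,0],[-0.17,0.011,0],[-0.24,0.016,0],[-0.3,0.02,0],[-0.348,0.0227,0.03],[-0.348,0.0227,0.07],[-0.348,0.0227,0.07]], "spin": [-0.03,-0.065,-0.1,-0.135,-0.17,-0.205,-0.24,-0.2517], "jaw": [-1,-1,-1,-1,-1,-1,-1,-1]}'
python3 p.py .4337 .2415 .0285 33
```

```text
board [0.4141 0.2698] e len 0.1194 ang -57.3  f len 0.0637 ang 34.1
board [0.4149 0.2696] e len 0.0606 ang -145.9  f len 0.1206 ang 122.5
time_s: 21.22
position: [0.4328, 0.2401, 0.118]
eef_rot: [-179.8, -0.0, 123.3]
ft_force: [-0.3, -0.6, -1.5]
grip_width: 1.0
gripper_force: 0.0
t 21.2 at [0.4328 0.2401 0.118 ] closing 33.3 w 93.0 F 0.0 ft [-0.3 -0.6 -1.5]
T [0.0013, 0.0030, 0.1791] spin 0.0016
```

```bash
python3 -m pendant '{"translation": [[0,0.002,0.05],[0,0.002,0.1],[0,0.002,0.14],[0,0.002,0.17],[0,0.002,0.179],[0,0.002,0.179],[0,0.002,0.179],[0,0.002,0.179]], "spin": [0,0,0,0,0,0,0,0], "jaw": [-1,-1,-1,-1,-1,-1,-1,-1]}'
python3 -m pendant '{"translation": [[0,0,0],[0,0,0],[0,0,0],[0,0,0],[0,0,0],[0,0,0],[0,0,0],[0,0,0]], "spin": [0,0,0,0,0,0,0,0], "jaw": [1,1,1,1,1,1,1,1]}' 60
python3 p.py .4337 .2415 .09 33
```

```text
time_s: 21.88
position: [0.4355, 0.2427, 0.0333]
eef_rot: [179.9, 0.0, 123.0]
ft_force: [0.4, -0.2, -0.4]
grip_width: 1.0
gripper_force: 0.0
time_s: 22.55
position: [0.435, 0.2425, 0.0324]
eef_rot: [180.0, 0.0, 123.0]
ft_force: [-0.8, -0.7, 3.7]
grip_width: 0.689
gripper_force: 60.0
t 22.6 at [0.435  0.2425 0.0324] closing 33.0 w 64.1 F 60.0 ft [-0.8 -0.7  3.7]
T [-0.0002, -0.0032, -0.1153] spin 0.0000
```

```bash
python3 -m pendant '{"translation": [[0,0,0],[0,0,0],[0,0,0],[0,0,0],[0,0,0.004],[0,0,0.008],[0,0,0.008],[0,0,0.008]], "spin": [0,0,0,0,0,0,0,0], "jaw": [-1,-1,-1,-1,-1,-1,-1,-1]}'
python3 -m pendant '{"translation": [[0,0,0],[0,0,0],[0,0,0],[0,0,0],[0,0,0],[0,0,0],[0,0,0],[0,0,0]], "spin": [0,0,0,0,0,0,0,0], "jaw": [1,1,1,1,1,1,1,1]}' 60
python3 p.py .4337 .2415 .05 33
```

```text
time_s: 23.22
position: [0.4349, 0.2424, 0.0279]
eef_rot: [-180.0, -0.0, 123.0]
ft_force: [-0.6, -0.5, -0.2]
grip_width: 0.999
gripper_force: 0.0
time_s: 23.88
position: [0.435, 0.2424, 0.0282]
eef_rot: [180.0, 0.0, 123.0]
ft_force: [0.2, -0.1, 0.7]
grip_width: 0.693
gripper_force: 60.0
t 23.9 at [0.435  0.2424 0.0282] closing 33.0 w 64.5 F 60.0 ft [ 0.2 -0.1  0.7]
T [-0.0002, -0.0032, -0.0435] spin 0.0000
```

```bash
python3 -m pendant '{"translation": [[0,0,-0.01],[0,0,-0.02],[0,0,-0.04],[0,0,-0.08],[0,0,-0.13],[0,0,-0.18],[0,0,-0.21],[0,0,-0.21]], "spin": [0,0,0,0,0,0,0,0], "jaw": [1,1,1,1,1,1,1,1]}'
python3 p.py .5667 .1432 .13 -18.4
python3 - <<'E'
from rig import vision
import cv2,numpy as np
f=vision.grab_frame("scene")["img"]
cv2.imwrite("pics/d6.png",cv2.resize(f[150:330,170:370],None,fx=3,fy=3,interpolation=3))
E
```

```text
time_s: 24.55
position: [0.4362, 0.243, 0.1376]
eef_rot: [179.7, 0.0, 123.0]
ft_force: [0.3, 0.4, -3.1]
grip_width: 0.694
gripper_force: 60.0
t 24.6 at [0.4362 0.243  0.1376] closing 33.0 w 64.6 F 60.0 ft [ 0.3  0.4 -3.1]
T [-0.3097, 0.1102, 0.0151] spin 0.2856
```

View pics/d6.png

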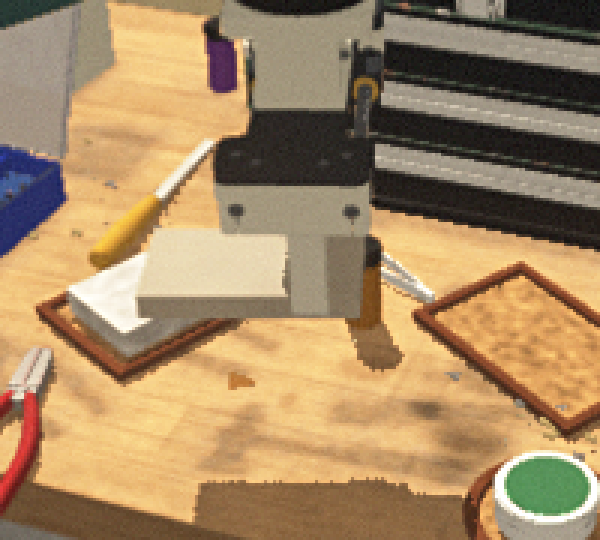

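The board is held level, with no sag. Carry it to the oblong tray.

```bash
python3 -m pendant '{"translation": [[-0.02,0.007,0],[-0.06,0.021,0],[-0.1,0.036,0],[-0.14,0.05,0],[-0.18,0.064,0],[-0.22,0.078,0],[-0.26,0.092,0],[-0.29,0.103,0]], "spin": [0.03,0.065,0.1,0.135,0.17,0.205,0.24,0.27], "jaw": [1,1,1,1,1,1,1,1]}'
python3 p.py .5667 .1432 .12 -18.4
```

```text
time_s: 25.27
position: [0.5576, 0.1477, 0.1314]
eef_rot: [-179.9, 0.1, 74.0]
ft_force: [0.5, 0.5, -3.4]
grip_width: 0.692
gripper_force: 60.0
t 25.3 at [0.5576 0.1477 0.1314] closing 164.0 w 64.4 F 60.0 ft [ 0.5  0.5 -3.4]
T [-0.0036, 0.0201, 0.0228] spin 0.0136
```

```bash
python3 -m pendant '{"translation": [[-0.003,0.01,0],[-0.003,0.018,0],[-0.003,0.018,0.02],[-0.003,0.018,0.04],[-0.003,0.018,0.07],[-0.003,0.018,0.09],[-0.003,0.018,0.09],[-0.003,0.018,0.09]], "spin": [0.0136,0.0136,0.0136,0.0136,0.0136,0.0136,0.0136,0.0136], "jaw": [1,1,1,1,1,1,1,1]}'
python3 p.py .5667 .1432 .044 -18.4
python3 - <<'E'
from rig import vision
import cv2,numpy as np
f=vision.grab_frame("scene")["img"];g=vision.grab_frame("top")["img"]
cv2.imwrite("pics/d7.png",np.hstack([cv2.resize(x,None,fx=3,fy=3,interpolation=3) for x in (f[190:310,290:420],g[180:300,280:410])]))
E
```

```text
time_s: 25.93
position: [0.5647, 0.1453, 0.0873]
eef_rot: [-179.9, 0.0, 72.0]
ft_force: [0.9, 0.6, -2.5]
grip_width: 0.692
gripper_force: 60.0
t 25.9 at [0.5647 0.1453 0.0873] closing 162.0 w 64.3 F 60.0 ft [ 0.9  0.6 -2.5]
T [-0.0027, 0.0051, 0.0866] spin 0.0023
```

View pics/d7.png

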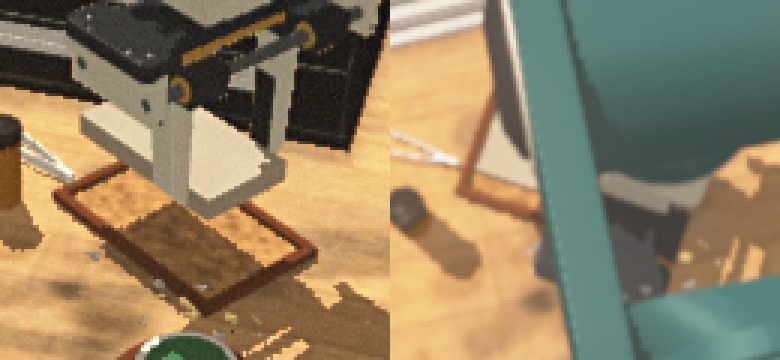

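The board is level over the tray, with its left top corner at about (80,118) and its right one at (285,162). I'll check the centre numerically.

```bash
python3 - <<'E'
from h import *
P=pos("scene",crop([(80,118),(285,162),(205,200)],290,190,3),.075);print(P,P[:2].mean(0))
E
python3 -m pendant '{"translation": [[-0.002,0.003,0.02],[-0.002,0.003,0.04],[-0.002,0.003,0.06],[-0.002,0.003,0.08],[-0.002,0.003,0.085],[-0.002,0.003,0.085],[-0.002,0.003,0.085],[-0.002,0.003,0.085]], "spin": [0,0,0,0,0,0,0,0], "jaw": [1,1,1,1,1,1,1,1]}'
python3 p.py .5667 .1432 .0312 -18.4
```

```text
[[0.55651675 0.24062179]
 [0.58652926 0.11211112]
 [0.5260539  0.13336226]] [0.571523   0.17636645]
time_s: 26.7
position: [0.5668, 0.1437, 0.0461]
eef_rot: [180.0, -0.0, 72.0]
ft_force: [0.6, 0.2, -2.7]
grip_width: 0.692
gripper_force: 60.0
t 26.7 at [0.5668 0.1437 0.0461] closing 162.0 w 64.3 F 60.0 ft [ 0.6  0.2 -2.7]
T [-0.0010, 0.0002, 0.0299] spin 0.0020
```

```bash
python3 -m pendant '{"translation": [[0,0.004,0.005],[0,0.004,0.012],[0,0.004,0.02],[0,0.004,0.024],[0,0.004,0.028],[0,0.004,0.028],[0,0.004,0.028],[0,0.004,0.028]], "spin": [0,0,0,0,0,0,0,0], "jaw": [1,1,1,1,1,1,1,1]}'
python3 p.py .5687 .1432 .0312 -18.4
```

```text
time_s: 27.37
position: [0.5684, 0.143, 0.0317]
eef_rot: [180.0, -0.0, 72.0]
ft_force: [-0.1, -0.0, -2.9]
grip_width: 0.689
gripper_force: 60.0
t 27.4 at [0.5684 0.143  0.0317] closing 162.0 w 64.1 F 60.0 ft [-0.1 -0.  -2.9]
T [0.0005, 0.0004, 0.0010] spin 0.0020
```

No lip contact with the bottom at 3.5 mm, so the board is inside the pocket. Release and back off.

```bash
python3 -m pendant '{"translation": [[0,0,0.001],[0,0,0.001],[0,0,0.001],[0,0,0.001],[0,0,0.001],[0,0,0.001],[0,0,0.001],[0,0,-0.02]], "spin": [0,0,0,0,0,0,0,0], "jaw": [1,1,-1,-1,-1,-1,-1,-1]}'
python3 -m pendant '{"translation": [[0,0,-0.05],[0,0,-0.12],[0,0,-0.2],[0,0,-0.28],[0,0,-0.34],[0,0,-0.34],[0,0,-0.34],[0,0,-0.34]], "spin": [0,0,0,0,0,0,0,0], "jaw": [-1,-1,-1,-1,-1,-1,-1,-1]}'
python3 -m pendant '{"translation": [[0,-0.06,0],[0,-0.12,0],[0,-0.18,0],[0,-0.24,0],[0,-0.3,0],[0,-0.3,0],[0,-0.3,0],[0,-0.3,0]], "spin": [0,0,0,0,0,0,0,0], "jaw": [-1,-1,-1,-1,-1,-1,-1,-1]}'
python3 p.py
python3 - <<'E'
from rig import vision
import cv2,numpy as np
f=vision.grab_frame("scene")["img"];g=vision.grab_frame("top")["img"]
a=cv2.resize(f[200:345,180:480],None,fx=2,fy=2,interpolation=3); b=cv2.resize(g[170:325,185:465],None,fx=2,fy=2,interpolation=3)
o=np.zeros((600,600,3),np.uint8); o[:290]=a; o[290:,:560]=b
cv2.imwrite("pics/d8.png",o)
E
```

```text
time_s: 28.03
position: [0.5675, 0.1428, 0.0402]
eef_rot: [-179.9, 0.1, 72.0]
ft_force: [-0.5, 0.2, -0.3]
grip_width: 0.993
gripper_force: 0.0
time_s: 28.7
position: [0.5682, 0.143, 0.2115]
eef_rot: [-180.0, 0.0, 72.0]
ft_force: [1.0, -0.3, -0.6]
grip_width: 1.0
gripper_force: 0.0
time_s: 29.37
position: [0.4259, 0.1893, 0.2109]
eef_rot: [-180.0, 0.0, 72.0]
ft_force: [0.0, -0.0, -0.6]
grip_width: 1.001
gripper_force: 0.0
t 29.4 at [0.4259 0.1893 0.2109] closing 162.0 w 93.1 F 0.0 ft [ 0.  -0.  -0.6]
```

View pics/d8.png

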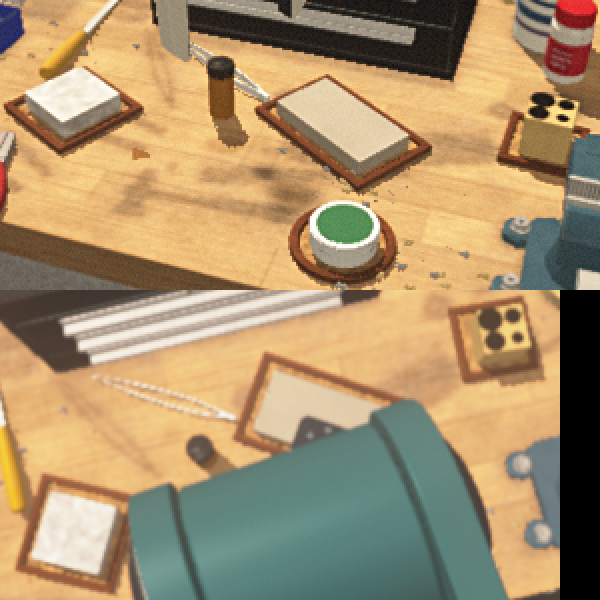

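All four things lie flat in their trays: block (75,100), board (342,125), tin (344,225), cube (550,127). The vial stands at (221,88), and the gripper is clear.

```bash
python3 -c "
from rig import order
print(order.sign_off())"
```

```text
the job is handed in; nothing more can be done
None
```

The job is handed in: in the final pictures the cube, tin, steel block and board each lie flat and released in their own trays, and the vial is still standing in its place; the robot's clock read about 29 s of the 106 s allowed, and sign-off returned no verdict.

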